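Seat the steel bench block under the lip of its base

ROBOT

A 6-joint arm with a two-finger parallel gripper is mounted at the origin on the work surface; the furniture and walls round the work are solid. World frame = base frame: x ahead of the robot, y to its left, z up, the work surface at z = 0. Lengths are in m, angles in rad, forces in N, time in s.
With the tool pointing down it reaches from about 0.25 to 0.725 m from the base axis. Payload 9.7 kg.
Tool frame: the origin (TCP) lies at the very end of the fingers, on their centre line; the grasp point (between the pads) lies 19 mm behind it; z points along the fingers, y is the line along which they close (so a half turn about z gives the same grasp; the last joint's range is limited). The gripper opens to 85 mm and grips with 20 to 120 N. Pads are 22 mm wide; open, the fingers measure 114 mm over their backs; the gripper's body (76 mm by 85 mm) begins 54 mm behind the grasp point. The pads swing forward as they close: fully open they stand 13 mm farther back than shut.
Start: joints at [0, 0.087, 0.176, 1.66, 0, 1.571], TCP at [0.55, -0, 0.21] pointing down, gripper open.
Joint ranges: [-3.13, 3.13], [-0.85, 1.81], [-1.15, 1.24], [-2.2, 2.28], [-1.44, 1.52], [-3.14, 3.14]. Speed limits (rad/s): [2.22, 2.22, 2.57, 3.14, 3.14, 3.14].

INTERFACE

Orientations are given as a unit quaternion [x, y, z, w].
In Python, from workcell import get_state, grab_frame, sign_off gives the robot as it stands.
- The arm moves only by the tool carry_out, never from a script. Its argument "rows" is a list of rows, each a list of 4 numbers: the shift along the world's x, y, z in mm, then the turn about the world's z in rad. In form: [[x, y, z, yaw], ...]. A call has exactly 8 rows; each row shifts and turns the commanded pose from where the row before left it; what a row does not reach is not made up. A row lasts 1/8 s, in which the tool goes at most 62.5 mm and 10.7 degrees, less where a joint would pass 70% of its speed; a pose out of reach is approached as far as the arm can. A call is refused whole if a number of a shift passes 62.5 or a number of a turn 0.188, either way. A call with a gripper value outside its range is refused whole. "jaw" is the closure in counts, from 0 (fully open) to 255 (shut), set as the call begins (left out, the last holds). The fingers move at their own pace and stop on an object; "squeeze" is the grip in N (left out, the last holds). Time passes only in rows, so rows that do not move let the fingers close, or fill a call up. It gives the time, the measured TCP pose, the force, the opening and the grip force at its end, in the units of the state.
- get_state(): the state, without advancing time (a new reading comes with each control period).
- grab_frame(name): name is "scene" or "side" or "wrist"; returns a dict with "frame" (400x640x3 uint8, red, green, blue), "intrinsics" (3x3 intrinsics, pixels), "R" (3x3) and "t" (3): a world point X has camera coordinates R X + t; the wrist camera has in their place "T_tool_cam" (4x4, takes a point from camera to tool coordinates, whose origin is the TCP and whose axes are the flange's). Camera axes: x right, y down, z forward; pixel columns grow to the right and rows downward; lengths in m; the calibration is good to about 2 mm. The wrist camera is an equidistant fisheye: a pixel r from the principal point sees the ray r / f radians off the axis. A picture is of the moment at which its call begins: read the wrist's pose just before it. There is no depth.
- sign_off(): hands the job in; it is judged then, once.
The state is a dict: "time": time; "joint_pos": joint angles; "qvel": joint speeds; "tau": joint torques, N m; "tool_pos": TCP position; "tcp_rot": TCP orientation; "force": force on the tool from outside, world axes, zero at the start; "torque": the same for the moment, N m; "gripper_width": finger opening in m; "grip_force": force on a finger pad.
Only numpy, scipy, OpenCV 4.12 (cv2) and the standard library are available. Lean on these libraries where they do the work, as an engineer would, in place of code of your own. Each camera call takes 0.05 s, during which the arm holds its last target. There are 200 camera calls.

TASK

Get the bench ready for riveting: pick up the black steel bench block and set it into its blue base end first and lengthwise, with the far end down on the pocket floor near the steel lip and the other end leaning on the low wall opposite the lip, and let go of it there. Then push at the raised end so that the block slides under the lip and rocks down, and press it until it lies flat on the pocket floor. Leave the loupe, the brass dial holder, the amber bottle and the red puffer where they stand.

Things in the scene. Friction and masses are not known exactly. Their poses are not given: they have to be found in the camera images.
- block_center (a point): Centre of the loose black steel bench block, a plain rectangular block 66 mm long (along this frame's y), 44 mm wide (along x) and 22 mm high (along z), 0.3 to 0.55 kg. At the start it lies flat on the bench, its centre 11 mm above it. The two ends are alike. Grasp it across its 44 mm width. Pushing it home takes 2 to 8 N, pressing it down a few N.
- holder: Blue base fixed to the bench, rectangular pocket open at the top. Origin: pocket centre, at bench height; x = along the pocket towards the end with the steel lip (roughly away from the robot), y across, z up. Base: x -45 to +58 mm, y -34 to +34 mm. Pocket: 68 mm long (x -34 to +34), 46.5 mm wide (y -23.25 to +23.25), floor 6 mm and rim 14 mm above the bench, centred block seats with its top at 28 mm.
- lip_edge (a point): Middle of the steel lip's lower front edge: 28 mm along +x from the pocket centre, 31 mm above the bench. The lip is 50 mm wide, 6 mm thick (top at 37 mm) and hangs 6 mm over the far end of the pocket; under it, above the far wall's rim, is 6 mm of free space behind the pocket's end. The opening is thus 62 mm long: the 66 mm block cannot enter level, only at a slant under the lip.
- near_rim (a point): Middle of the inner top edge of the near wall, opposite the lip: 37 mm along -x from the pocket centre, 14 mm above the bench. From here a 3 mm, 45 degree chamfer leads down into the pocket; the side walls have the same, all 11 mm thick. Leaning on this edge with its far lower edge on the floor, the block slopes 0.13 rad; pushed to +x against the far wall it can be pressed down past the chamfer.
- loupe: Black eye loupe, 34 mm across, 30 mm high, standing on the bench near the work; origin at the centre of its underside. To be left alone.
- dial: Brass dial holder with a white dial, a flat disc 41 mm across and 6 mm high, lying on the bench near the work; origin at the centre of its underside. To be left alone.
- bottle: Amber bottle with a black cap, 28 mm across and 68 mm high, standing on the bench near the work; origin at the centre of its underside. To be left alone.
- puffer: Red rubber air puffer, 42 x 88 x 42 mm, long along y, lying on the bench near the work; origin at the centre of its underside. To be left alone.

How it is judged:
By the outcome, as a careful person would: the job done as asked, in the order asked, and still so for the second after the job is handed in, with the robot touching nothing.
It also fails if it takes over 53 s, if anything falls off the work surface, if the arm or the gripper's body presses on something with over 40 N, if the wrist force passes 120 N, or if a joint passes its speed limit or range.

## Working session

There is one attempt and no reset: what is moved stays moved. The work goes in short steps, Python scripts to look and compute and a tool call to move; the robot and the scene stay as the last step left them, time stands still between calls to the robot, and variables do not carry over. Pictures are saved under pics/ and viewed, at most 10 in all, crops included, and the job is handed in when it is done.

Besides the shell and the picture viewer there is one more tool, called after "Request:" as name([rows], argument=value, ...), one row to a line, values as JSON. carry_out: Moves the arm, as the interface text tells. Its arguments: {"type":"object","properties":{"rows":{"type":"array","items":{"type":"array","items":{"type":"number"}}},"jaw":{"type":"number"},"squeeze":{"type":"number"}},"required":["rows"]}

```bash
mkdir -p pics; python3 - <<'E'
from workcell import *
import cv2,pickle
s=get_state();print(s['tool_pos'],s['tcp_rot'],s['gripper_width'],s['time'])
d={}
for n in("scene","side","wrist"):
    f=grab_frame(n);d[n]=f;cv2.imwrite(f'pics/{n}0.png',f['frame'][:,:,::-1])
pickle.dump((s,d),open('d0.pkl','wb'))
print(d['wrist']['T_tool_cam'],d['wrist']['intrinsics'])
E
```

```text
[5.49743910e-01 1.83338250e-05 2.08883422e-01] [ 7.07093792e-01  7.07119461e-01 -4.67988200e-04 -4.66689201e-04] 0.0853362395455394 0.0
[[ 1.89653862e-04 -9.64137053e-01 -2.65404799e-01  6.62124292e-02]
 [ 9.99999973e-01  1.47412937e-04  1.79075823e-04 -5.62631497e-06]
 [-1.33529536e-04 -2.65404826e-01  9.64137055e-01 -1.64904419e-01]
 [ 0.00000000e+00  0.00000000e+00  0.00000000e+00  1.00000000e+00]] [[309.70691629   0.         314.12010684]
 [  0.         309.70691629 200.42708559]
 [  0.           0.           1.        ]]
```

View pics/scene0.png

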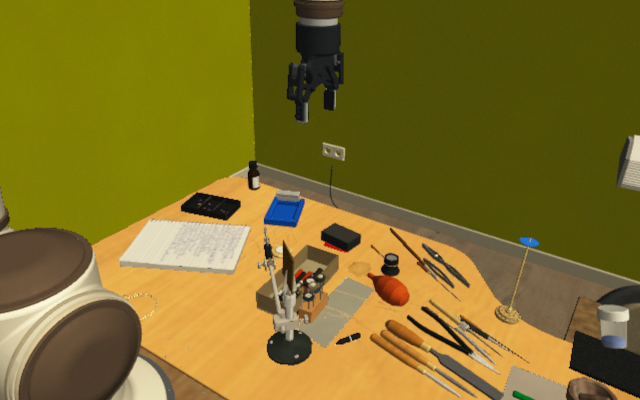

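View pics/wrist0.png

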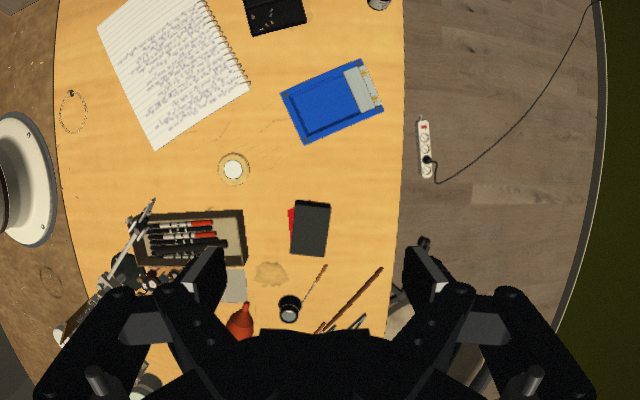

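The wrist view shows the holder around (332,102) with its lip to the right, and the block around (311,228) with something red beside it. The dial is at (233,169), the loupe at (289,308), the puffer at (240,322) and the bottle at (380,2). I'll rectify the picture onto the relevant planes.

```bash
cat > h.py <<'E'
import numpy as np,cv2
from scipy.spatial.transform import Rotation as Ro
def wpix(P,f,s):
    """world points (...,3) -> fisheye pixels"""
    T=f['T_tool_cam'];K=f['intrinsics']
    R=Ro.from_quat(s['tcp_rot']).as_matrix()
    q=(P-np.array(s['tool_pos']))@R; c=(q-T[:3,3])@T[:3,:3]
    rr=np.hypot(c[...,0],c[...,1]);th=np.arctan2(rr,c[...,2]);k=th/np.maximum(rr,1e-9)*K[0,0]
    return np.stack([c[...,0]*k+K[0,2],c[...,1]*k+K[1,2]],-1)
def rect(f,s,z,x0,y1,w,h,mm):
    """top view at height z; column->x from x0, row->-y from y1; mm per px"""
    u,v=np.meshgrid(np.arange(w),np.arange(h))
    P=np.stack([x0+u*mm/1e3,y1-v*mm/1e3,np.full(u.shape,z)],-1)
    m=wpix(P,f,s).astype(np.float32)
    return cv2.remap(f['frame'],m[...,0],m[...,1],cv2.INTER_CUBIC)[:,:,::-1]
def cpix(P,f):
    c=P@f['R'].T+f['t'];p=c@f['intrinsics'].T;return p[...,:2]/p[...,2:]
E
python3 - <<'E'
import pickle;from h import *
s,d=pickle.load(open('d0.pkl','rb'));f=d['wrist']
a=rect(f,s,.014,.49,.32,390,580,.5)
b=rect(f,s,.022,.49,.32,390,580,.5)
cv2.imwrite('pics/r0.png',np.hstack([a,b]))
E
```

```text
(no output)
```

View pics/r0.png

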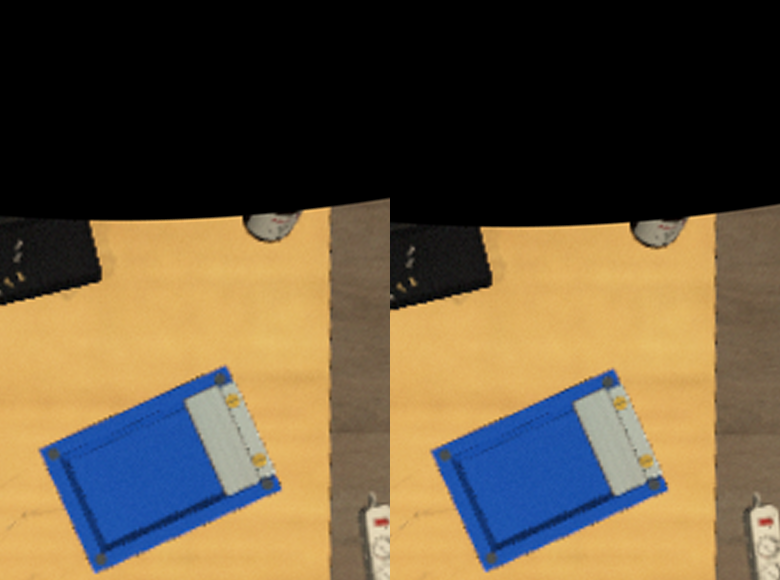

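View pics/side0.png

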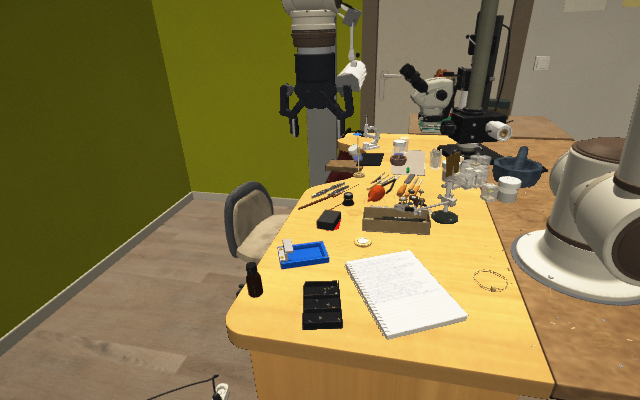

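Left panel (z=14 mm plane): the base corners are at (40,451), (98,572), (225,367) and (281,489). The pocket centre is therefore about (0.5646, 0.0824) with yaw about 0.43. In the side view the bottle is beyond the holder, at (254,280). Next I'll rectify the block.

```bash
python3 - <<'E'
import pickle;from h import *
s,d=pickle.load(open('d0.pkl','rb'));f=d['wrist']
b=rect(f,s,.022,.49,.05,400,480,.25)
c=cv2.resize(d['side']['frame'][195:245,290:390,::-1],(400,200),interpolation=cv2.INTER_CUBIC)
c2=cv2.resize(d['scene']['frame'][205:265,300:400,::-1],(400,240),interpolation=cv2.INTER_CUBIC)
cv2.imwrite('pics/r1.png',np.hstack([b,np.vstack([c,c2,np.zeros((40,400,3),np.uint8)])]))
E
```

```text
(no output)
```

View pics/r1.png

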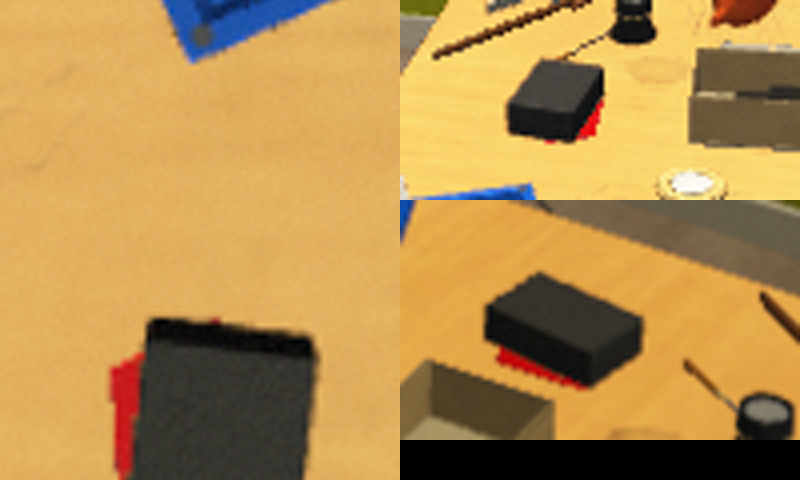

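The block's top face has corners at (145,340) and (315,356) in the rectified view, so its yaw is about -0.093 and its centre about (0.544, -0.070). It lies on a thin red sheet. I'll look closer at the holder, then at the block.

Request:
carry_out([
  [2,5,-10,0],
  [2,5,-10,0],
  [2,5,-10,0],
  [2,5,-10,0],
  [2,5,-10,0],
  [0,5,-10,0],
  [0,0,0,0],
  [0,0,0,0],
], jaw=0)

```text
time: 1.15
tool_pos: [0.56, 0.03, 0.1499]
tcp_rot: [0.707, 0.707, 0.0, 0.0]
force: [0.5, -0.0, -0.4]
gripper_width: 0.085
grip_force: 0.0
```

```bash
python3 - <<'E'
from workcell import *
import pickle
s=get_state();pickle.dump((s,grab_frame('wrist')),open('d1.pkl','wb'));print(s['tool_pos'],s['time'])
E
```

```text
[0.5600469  0.02995808 0.14991899] 1.15
```

Request:
carry_out([
  [-3,-20,-10,-0.03],
  [-3,-20,-10,-0.03],
  [-3,-20,-10,-0.033],
  [-3,-20,-10,0],
  [-3,-20,-10,0],
  [0,0,0,0],
  [0,0,0,0],
  [0,0,0,0],
])

```text
time: 2.2
tool_pos: [0.5453, -0.0696, 0.1]
tcp_rot: [0.739, 0.674, 0.0, 0.0]
force: [-0.5, 0.4, 0.5]
gripper_width: 0.0853
grip_force: 0.0
```

```bash
python3 - <<'E'
from workcell import *
import pickle;from h import *
s=get_state();f=grab_frame('wrist');pickle.dump((s,f),open('d2.pkl','wb'));print(s['tool_pos'],s['time'],Ro.from_quat(s['tcp_rot']).as_matrix()[:,0])
b=rect(f,s,.022,.50,-.02,350,400,.25)
s1,f1=pickle.load(open('d1.pkl','rb'))
a=rect(f1,s1,.014,.505,.155,450,550,.25)
cv2.imwrite('pics/r2.png',np.hstack([a,np.vstack([b,np.zeros((150,350,3),np.uint8)])]))
E
```

```text
[ 0.54531737 -0.06956569  0.0999735 ] 2.2 [9.21408133e-02 9.95745983e-01 9.12844881e-05]
```

View pics/r2.png

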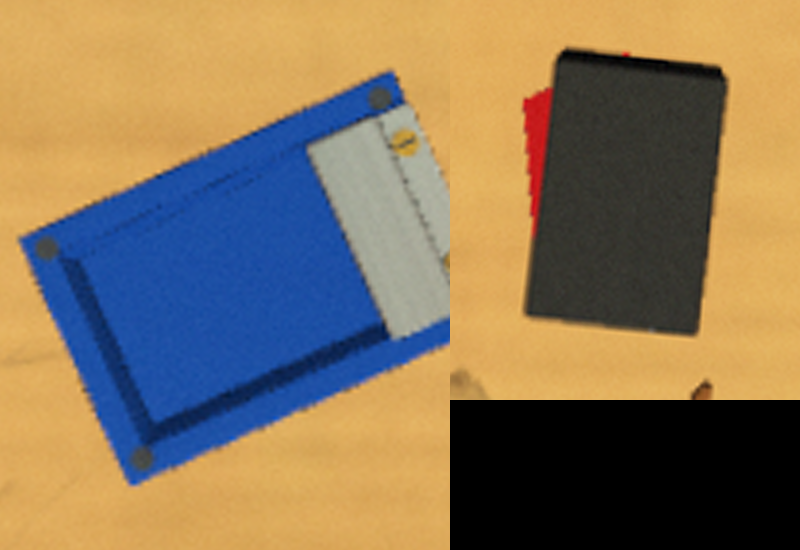

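The block's top corners in the right panel are at (556,61), (726,79), (525,315) and (698,334), giving centre (0.544, -0.0693) and yaw -0.111. The base corners in the left panel are at (20,240), (133,486) and (391,70), giving pocket centre (0.5646, 0.0828) and yaw 0.430. I'll descend and grasp.

Request:
carry_out([
  [-1.2,0.3,-13,-0.019],
  [0,0,-14,0],
  [0,0,-14,0],
  [0,0,-14,0],
  [0,0,-14,0],
  [0,0,-14,0],
  [0,0,-10,0],
  [0,0,0,0],
], jaw=45)

```text
time: 3.25
tool_pos: [0.5433, -0.0696, 0.0057]
tcp_rot: [0.746, 0.666, -0.0, -0.0]
force: [-0.7, 0.4, -0.5]
gripper_width: 0.0705
grip_force: 0.0
```

Request:
carry_out([
  [0,0,0,0],
  [0,0,0,0],
  [0,0,0,0],
  [0,0,0,0],
  [0,0,0,0],
  [0,0,0,0],
  [0,0,0,0],
  [0,0,0,0],
], jaw=255, squeeze=50)

```text
time: 4.25
tool_pos: [0.5438, -0.0697, 0.0066]
tcp_rot: [0.746, 0.666, -0.0, -0.0]
force: [-0.5, -0.2, -0.6]
gripper_width: -0.0002
grip_force: 0.0
```

The fingers shut fully with no grip, so I need to look.

```bash
python3 - <<'E'
from workcell import *
import pickle;from h import *
s=get_state();f=grab_frame('wrist');g=grab_frame('side');e=grab_frame('scene')
c=cv2.resize(g['frame'][150:250,270:430,::-1],(480,300),interpolation=cv2.INTER_CUBIC)
c2=cv2.resize(e['frame'][170:270,260:420,::-1],(480,300),interpolation=cv2.INTER_CUBIC)
w=f['frame'][100:400,160:480,::-1]
cv2.imwrite('pics/r3.png',np.hstack([np.vstack([c,c2]),np.vstack([w,np.zeros((300,320,3),np.uint8)])]))
print(s['gripper_width'],s['grip_force'],s['tool_pos'])
E
```

```text
-0.000189157468227662 0.0 [ 0.54378402 -0.06968935  0.00656785]
```

View pics/r3.png

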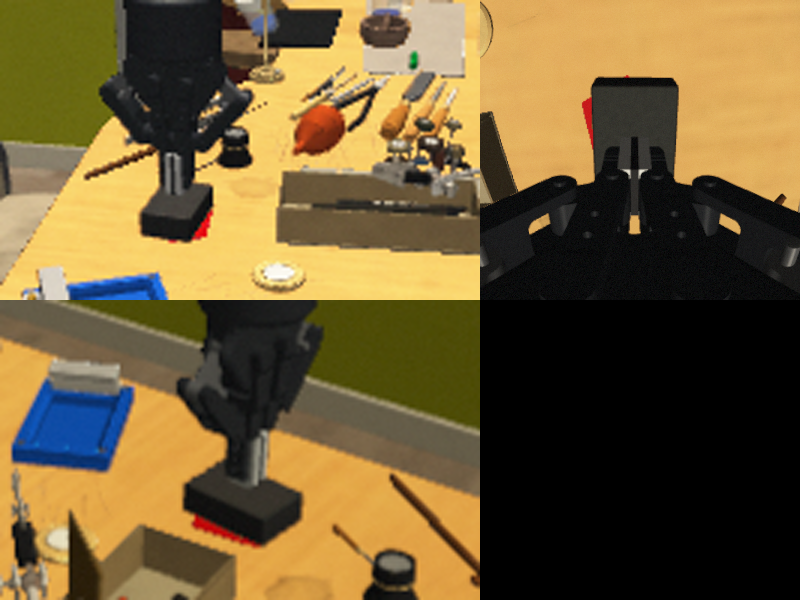

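```bash
python3 - <<'E'
import pickle;from h import *
s,d=pickle.load(open('d0.pkl','rb'))
for z in(0.0066,.015,.022,.03,.06):
  for n,o in(('side',(270,150)),('scene',(260,170))):
    print(z,n,((cpix(np.array([.5438,-.0697,z]),d[n])-o)*3).round(1), end=' ')
  print()
y=-.111;c,si=np.cos(y),np.sin(y)
for h in(.0,.022):
 for a,b in((-22,-33),(22,-33),(22,33),(-22,33)):
  p=np.array([.5441+(a*c-b*si)/1e3,-.0693+(a*si+b*c)/1e3,h])
  print(h,a,b,((cpix(p,d['side'])-(270,150))*3).round(),((cpix(p,d['scene'])-(260,170))*3).round()+[0,300])
E
```

```text
0.0066 side [176.5 212.8] 0.0066 scene [242.  205.6] 
0.015 side [176.3 204. ] 0.015 scene [242.7 194.8] 
0.022 side [176.1 196.7] 0.022 scene [243.2 185.7] 
0.03 side [175.9 188.3] 0.03 scene [243.8 175.3] 
0.06 side [175.2 156. ] 0.06 scene [246.1 135.3] 
0.0 -22 -33 [212. 205.] [262. 547.]
0.0 22 -33 [164. 199.] [302. 518.]
0.0 22 33 [139. 235.] [222. 483.]
0.0 -22 33 [189. 243.] [181. 509.]
0.022 -22 -33 [212. 183.] [264. 518.]
0.022 22 -33 [163. 176.] [304. 490.]
0.022 22 33 [138. 212.] [223. 455.]
0.022 -22 33 [189. 219.] [182. 481.]
```

```bash
python3 - <<'E'
from workcell import *
from h import *
s=get_state();f=grab_frame('wrist')
R=Ro.from_quat(s['tcp_rot']).as_matrix();t=np.array(s['tool_pos'])
for p in((0,0,0),(0,0,-.016),(0,0,-.035),(.011,0,0),(.011,0,-.016),(.011,0,-.038),(.011,.022,-.016)):
    print(p,(wpix(t+R@np.array(p),f,s)-(160,100)).round(),end=' ')
print(s['joint_pos'])
w=cv2.resize(f['frame'][170:330,230:390,::-1],(640,640),interpolation=cv2.INTER_CUBIC)[:590]
cv2.imwrite('pics/r4.png',w)
for p in((0,0,0),(0,0,-.016),(.011,0,0),(.011,0,-.016),(.011,0,-.038)):
    print(p,((wpix(t+R@np.array(p),f,s)-(230,170))*4).round())
E
```

```text
(0, 0, 0) [154. 135.] (0, 0, -0.016) [154. 147.] (0, 0, -0.035) [154. 163.] (0.011, 0, 0) [154. 117.] (0.011, 0, -0.016) [154. 127.] (0.011, 0, -0.038) [154. 144.] (0.011, 0.022, -0.016) [197. 127.] [-1.27455036e-01  1.00886447e-01 -2.02170770e-01  1.26771803e+00
 -2.00414068e-05  1.55531467e+00]
(0, 0, 0) [336. 262.]
(0, 0, -0.016) [335. 307.]
(0.011, 0, 0) [336. 189.]
(0.011, 0, -0.016) [335. 229.]
(0.011, 0, -0.038) [335. 297.]
```

View pics/r4.png

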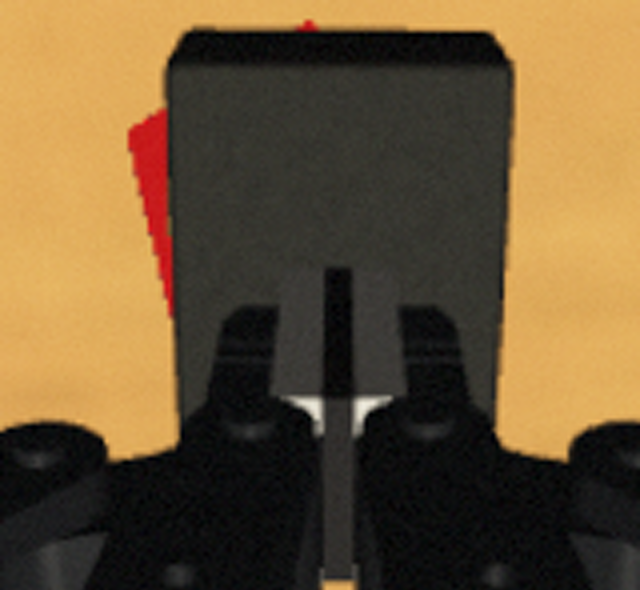

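The pads' tips end near (300,268) and (385,268), in front of the block's top face, and do not go into it. So the tips look to sit about 25 mm short of the reported TCP. I'll check that against the first scene and side pictures, where the gripper was open.

```bash
python3 - <<'E'
import pickle;from h import *
s,d=pickle.load(open('d0.pkl','rb'))
for n in('scene','side'):
  print(n)
  for z in(.2089,.222,.235,.25):
    print(z,[cpix(np.array([.5497+a,b,z]),d[n]).round(1).tolist() for a in(-.0427,.0427,) for b in(-.011,.011)])
sc=cv2.resize(d['scene']['frame'][40:130,270:370,::-1],(400,360),interpolation=cv2.INTER_CUBIC)
si=cv2.resize(d['side']['frame'][40:130,265:365,::-1],(400,360),interpolation=cv2.INTER_CUBIC)
cv2.imwrite('pics/r5.png',np.hstack([sc,si]))
E
```

```text
scene
0.2089 [[307.2, 141.4], [297.0, 138.6], [332.3, 127.8], [322.5, 125.4]]
0.222 [[307.3, 134.4], [297.1, 131.8], [332.5, 121.3], [322.7, 118.9]]
0.235 [[307.5, 127.4], [297.1, 124.8], [332.8, 114.7], [322.9, 112.4]]
0.25 [[307.6, 119.2], [297.2, 116.7], [333.2, 106.9], [323.2, 104.7]]
side
0.2089 [[338.4, 152.3], [336.5, 155.7], [299.6, 150.5], [296.8, 153.8]]
0.222 [[338.3, 146.4], [336.4, 149.6], [299.3, 144.7], [296.4, 147.8]]
0.235 [[338.3, 140.3], [336.3, 143.5], [299.0, 138.8], [296.1, 141.8]]
0.25 [[338.3, 133.3], [336.3, 136.2], [298.6, 131.9], [295.6, 134.7]]
```

View pics/r5.png

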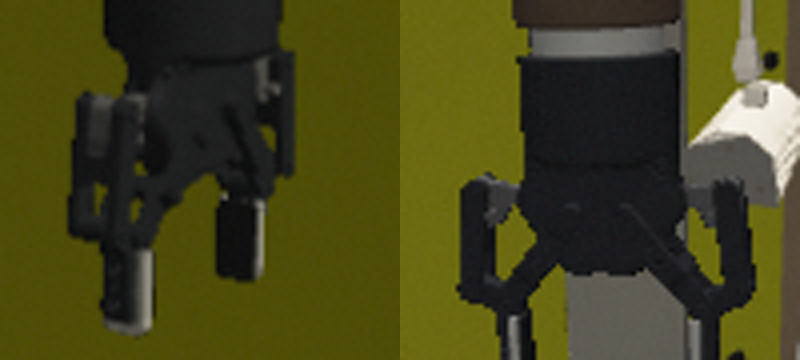

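In the scene crop the open tips end at (125,333) and (240,280), which is about 30 mm behind the reported TCP, or about 17 mm after allowing for the 13 mm swing. The true tips are therefore about 17 mm shorter than stated. I'll calibrate by touching the block's top (z = 22 mm) gently with the shut fingers.

Request:
carry_out([
  [0,0,-0.5,0],
  [0,0,-0.5,0],
  [0,0,-0.5,0],
  [0,0,-0.5,0],
  [0,0,0,0],
  [0,0,0,0],
  [0,0,0,0],
  [0,0,0,0],
])

```text
time: 5.45
tool_pos: [0.5438, -0.0697, 0.0046]
tcp_rot: [0.746, 0.666, 0.0, 0.0]
force: [-0.3, 0.7, -0.0]
gripper_width: 0.0002
grip_force: 0.0
```

Request:
carry_out([
  [0,0,-0.5,0],
  [0,0,-0.5,0],
  [0,0,-0.5,0],
  [0,0,-0.5,0],
  [0,0,0,0],
  [0,0,0,0],
  [0,0,0,0],
  [0,0,0,0],
])

```text
time: 6.45
tool_pos: [0.5438, -0.0697, 0.0026]
tcp_rot: [0.746, 0.666, 0.0, 0.0]
force: [0.8, -0.3, -0.0]
gripper_width: 0.0
grip_force: 0.0
```

Request:
carry_out([
  [0,0,-0.5,0],
  [0,0,-0.5,0],
  [0,0,-0.5,0],
  [0,0,-0.5,0],
  [0,0,-0.5,0],
  [0,0,0,0],
  [0,0,0,0],
  [0,0,0,0],
])

```text
time: 7.45
tool_pos: [0.5439, -0.0697, 0.0006]
tcp_rot: [0.746, 0.666, 0.0, 0.0]
force: [-2.6, 0.3, 5.2]
gripper_width: -0.0002
grip_force: 2.7
```

Contact came at TCP z of about 0.7 mm, so the shut tips are 21.3 mm above the reported TCP. I'll lift, open, and go down again to TCP z of about -20 mm.

Request:
carry_out([
  [0,0,4,0],
  [0,0,8,0],
  [0,0,0,0],
  [0,0,0,0],
  [0,0,0,0],
  [0,0,0,0],
  [0,0,0,0],
  [0,0,0,0],
])

```text
time: 8.45
tool_pos: [0.5438, -0.0697, 0.012]
tcp_rot: [0.746, 0.666, -0.0, -0.0]
force: [-0.0, 0.3, 1.0]
gripper_width: 0.0002
grip_force: 0.0
```

Request:
carry_out([
  [0,0,0,0],
  [0,0,0,0],
  [0,0,0,0],
  [0,0,0,0],
  [0,0,0,0],
  [0,0,0,0],
  [0,0,0,0],
  [0,0,0,0],
], jaw=45)

```text
time: 9.45
tool_pos: [0.5438, -0.0697, 0.0121]
tcp_rot: [0.746, 0.666, -0.0, 0.0]
force: [1.0, -0.1, 1.4]
gripper_width: 0.0699
grip_force: 0.0
```

Request:
carry_out([
  [0,0,-6,0],
  [0,0,-6,0],
  [0,0,-6,0],
  [0,0,-6,0],
  [0,0,-5,0],
  [0,0,-2,0],
  [0,0,-1,0],
  [0,0,0,0],
])

```text
time: 10.45
tool_pos: [0.5439, -0.0697, -0.0198]
tcp_rot: [0.746, 0.666, 0.0, 0.0]
force: [-0.2, -0.2, 0.7]
gripper_width: 0.0702
grip_force: 0.0
```

Request:
carry_out([
  [0,0,0,0],
  [0,0,0,0],
  [0,0,0,0],
  [0,0,0,0],
  [0,0,0,0],
  [0,0,0,0],
  [0,0,0,0],
  [0,0,0,0],
], jaw=255, squeeze=50)

```text
time: 11.45
tool_pos: [0.544, -0.0697, -0.0195]
tcp_rot: [0.746, 0.666, 0.0, 0.0]
force: [-1.3, 0.5, 5.1]
gripper_width: 0.0426
grip_force: 52.1
```

Gripped, but the 5 N upward force suggests the tips may be pressing on the bench. I'll regrasp 5 mm higher so they clear the side rims later.

Request:
carry_out([
  [0,0,0,0],
  [0,0,0,0],
  [0,0,1,0],
  [0,0,2,0],
  [0,0,2,0],
  [0,0,0,0],
  [0,0,0,0],
  [0,0,0,0],
], jaw=70)

```text
time: 12.45
tool_pos: [0.5438, -0.0697, -0.015]
tcp_rot: [0.746, 0.666, -0.0, -0.0]
force: [-0.0, -0.7, -0.4]
gripper_width: 0.0621
grip_force: 0.0
```

Request:
carry_out([
  [0,0,0,0],
  [0,0,0,0],
  [0,0,0,0],
  [0,0,0,0],
  [0,0,0,0],
  [0,0,0,0],
  [0,0,0,0],
  [0,0,0,0],
], jaw=255, squeeze=50)

```text
time: 13.45
tool_pos: [0.5439, -0.0697, -0.0147]
tcp_rot: [0.746, 0.666, 0.0, 0.0]
force: [-0.8, 0.1, 5.7]
gripper_width: 0.0428
grip_force: 52.0
```

Same 5 N, so that was only the pads' swing friction and the grip is good. Now I'll lift, carry it and turn by -1.027.

Request:
carry_out([
  [0,0,8,0],
  [0,0,18,0],
  [0,0,18,0],
  [0,15,11,-0.1],
  [2,25,0,-0.16],
  [3,28,0,-0.16],
  [3,28,0,-0.16],
  [2,20,0,-0.16],
])

```text
time: 14.45
tool_pos: [0.5542, 0.0475, 0.0414]
tcp_rot: [0.937, 0.35, 0.001, 0.0]
force: [1.0, 0.1, -3.9]
gripper_width: 0.0427
grip_force: 51.5
```

Request:
carry_out([
  [1.7,16,0,-0.14],
  [0,10,0,-0.1],
  [0,6.3,0,-0.047],
  [0,0,0,0],
  [0,0,0,0],
  [0,0,0,0],
  [0,0,0,0],
  [0,0,0,0],
])

```text
time: 15.45
tool_pos: [0.5555, 0.0785, 0.0401]
tcp_rot: [0.977, 0.214, -0.0, -0.0]
force: [0.9, -0.4, -2.9]
gripper_width: 0.0431
grip_force: 51.6
```

```bash
python3 - <<'E'
from workcell import *
import pickle;from h import *
s=get_state();f=grab_frame('wrist');g=grab_frame('side');e=grab_frame('scene');pickle.dump((s,f,g,e),open('d3.pkl','wb'))
M=Ro.from_quat(s['tcp_rot']).as_matrix();print(s['tool_pos'],np.arctan2(M[1,0],M[0,0]),s['gripper_width'],s['force'],s['time'])
w=cv2.resize(f['frame'][130:330,215:415,::-1],(600,600),interpolation=cv2.INTER_CUBIC)
# predicted holder pts in crop
c,q=np.cos(.43),np.sin(.43)
for x,y,z in((28,25,37),(28,-25,37),(28,-25,31),(58,-34,14),(58,34,14),(-45,34,14),(-45,-34,14)):
    P=np.array([.5646+(x*c-y*q)/1e3,.0828+(x*q+y*c)/1e3,z/1e3]);p=(wpix(P,f,s)-(215,130))*3
    cv2.drawMarker(w,tuple(int(v) for v in p),(0,255,0),0,10);print((x,y,z),p.round())
cv2.imwrite('pics/r6.png',w)
E
```

```text
[0.55550923 0.0784567  0.04008601] 0.4317116018002511 0.0431178578086799 [ 0.94571566 -0.43342656 -2.86713984] 15.45
(28, 25, 37) [157. 119.]
(28, -25, 37) [428. 120.]
(28, -25, 31) [424. 114.]
(58, -34, 14) [459. -42.]
(58, 34, 14) [127. -42.]
(-45, 34, 14) [147. 414.]
(-45, -34, 14) [439. 415.]
```

View pics/r6.png

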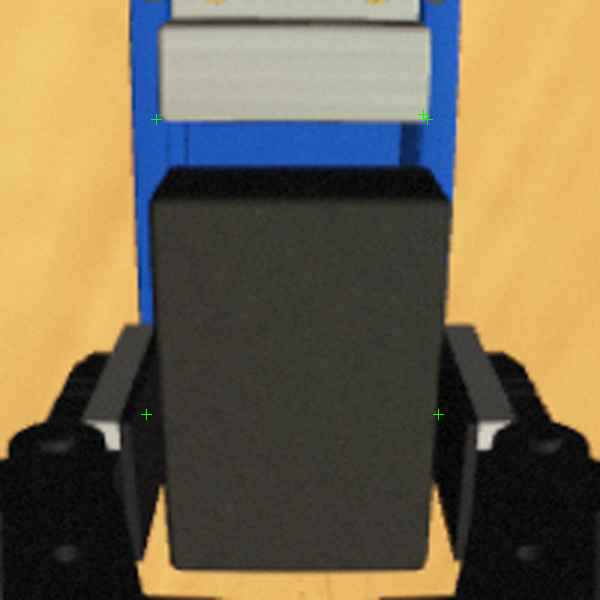

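The lip's front corners are at (162,120) and (427,120), within 1 mm of the prediction. The block is held squarely between columns 152 and 450 at its far end, about 0.8 mm right of the base centreline. I'll check the block's fore-aft offset numerically.

```bash
python3 - <<'E'
import pickle;from h import *
s,f,g,e=pickle.load(open('d3.pkl','rb'))
R=Ro.from_quat(s['tcp_rot']).as_matrix();t=np.array(s['tool_pos'])
for x in(31,32,33,34,35):
  print(x,[((wpix(t+R@np.array([x/1e3,y/1e3,-.0147-h/1e3]),f,s)-(215,130))*3).round(1).tolist() for h in(0,22) for y in(-22,22)])
for x in(-31,-33,-35): print(x,((wpix(t+R@np.array([x/1e3,.022,-.0367]),f,s)-(215,130))*3).round(1))
E
```

```text
31 [[160.8, 179.1], [423.9, 179.1], [139.4, 214.4], [443.8, 214.4]]
32 [[160.6, 173.2], [424.1, 173.2], [139.1, 207.7], [444.1, 207.7]]
33 [[160.4, 167.4], [424.3, 167.4], [138.8, 201.0], [444.4, 201.0]]
34 [[160.2, 161.6], [424.5, 161.5], [138.5, 194.3], [444.7, 194.3]]
35 [[160.0, 155.7], [424.7, 155.7], [138.2, 187.5], [445.0, 187.5]]
-31 [421.5 565. ]
-33 [420.8 574.1]
-35 [420. 583.]
```

The block is held flat and centred fore-aft, with its bottom 14.7 mm above the reported TCP. I'll shift 1 mm forward and 0.8 mm left, then lower to just above the near rim.

Request:
carry_out([
  [0.6,1.1,0,0],
  [0,0,-8,0],
  [0,0,-10,0],
  [0,0,-10,0],
  [0,0,-7,0],
  [0,0,-3,0],
  [0,0,0,0],
  [0,0,0,0],
])

```text
time: 16.6
tool_pos: [0.5563, 0.0797, 0.0024]
tcp_rot: [0.977, 0.214, 0.0, 0.0]
force: [-0.1, 0.6, -3.9]
gripper_width: 0.0429
grip_force: 51.6
```

Request:
carry_out([
  [0,0,-0.5,0],
  [0,0,-0.5,0],
  [0,0,-0.5,0],
  [0,0,-0.5,0],
  [0,0,-0.5,0],
  [0,0,0,0],
  [0,0,0,0],
  [0,0,0,0],
], squeeze=22)

```text
time: 17.6
tool_pos: [0.5561, 0.0797, -0.0004]
tcp_rot: [0.977, 0.214, 0.0, -0.0]
force: [-0.3, 0.5, -3.2]
gripper_width: 0.0428
grip_force: 51.6
```

Request:
carry_out([
  [0,0,-0.5,0],
  [0,0,-0.5,0],
  [0,0,-0.5,0],
  [0,0,-0.5,0],
  [0,0,0,0],
  [0,0,0,0],
  [0,0,0,0],
  [0,0,0,0],
], jaw=255, squeeze=20)

```text
time: 18.6
tool_pos: [0.5564, 0.0798, -0.0014]
tcp_rot: [0.977, 0.214, 0.001, 0.0]
force: [-2.1, -1.0, 6.5]
gripper_width: 0.0427
grip_force: 52.9
```

Request:
carry_out([
  [0,0,-0.5,0],
  [0,0,-0.5,0],
  [0,0,-0.5,0],
  [0,0,-0.5,0],
  [0,0,0,0],
  [0,0,0,0],
  [0,0,0,0],
  [0,0,0,0],
])

```text
time: 19.6
tool_pos: [0.5572, 0.0802, -0.0025]
tcp_rot: [0.977, 0.214, 0.002, -0.0]
force: [-1.8, 1.6, 11.8]
gripper_width: 0.0427
grip_force: 53.5
```

Request:
carry_out([
  [0,0,-0.5,0],
  [0,0,-0.5,0],
  [0,0,-0.5,0],
  [0,0,-0.5,0],
  [0,0,0,0],
  [0,0,0,0],
  [0,0,0,0],
  [0,0,0,0],
])

```text
time: 20.6
tool_pos: [0.5581, 0.0806, -0.0039]
tcp_rot: [0.977, 0.214, 0.003, -0.0]
force: [0.7, 5.3, 13.1]
gripper_width: 0.0424
grip_force: 54.0
```

The block is pivoting as intended, with loads still low. I'll release it, then lift away.

Request:
carry_out([
  [0,0,0,0],
  [0,0,0,0],
  [0,0,0,0],
  [0,0,4,0],
  [0,0,10,0],
  [0,0,15,0],
  [0,0,15,0],
  [0,0,15,0],
], jaw=60)

```text
time: 21.6
tool_pos: [0.5564, 0.0798, 0.0542]
tcp_rot: [0.977, 0.214, 0.0, 0.0]
force: [-0.6, 0.7, 0.2]
gripper_width: 0.0654
grip_force: 0.0
```

```bash
cat > look.py <<'E'
from workcell import *
import pickle,sys;from h import *
s=get_state();f=grab_frame('wrist');g=grab_frame('side');e=grab_frame('scene');pickle.dump((s,f,g,e),open(sys.argv[1],'wb'))
print(s['tool_pos'],s['force'],s['time'])
# profile along holder x axis (y=0): brightness vs x on plane z, wrist
c,q=np.cos(.43),np.sin(.43)
def prof(fn,fr,z,y=0):
    X=np.arange(-60,64,1.)
    P=np.stack([.5646+(X*c-y*q)/1e3,.0828+(X*q+y*c)/1e3,np.full(X.shape,z)],-1)
    m=fn(P).astype(np.float32)
    v=cv2.remap(fr,m[:,0],m[:,1],cv2.INTER_LINEAR)
    v=v.reshape(-1,3).astype(int)
    k=['K' if p.max()<75 and p.max()-p.min()<30 else 'B' if p[2]>p[0]+25 else 'W' if p[0]-p[2]>40 else 'g' for p in v]
    return ''.join(k)
for y in(-15,0,15):
    print('wrist',y,prof(lambda P:wpix(P,f,s),f['frame'],.028,y))
    print('side ',y,prof(lambda P:cpix(P,g),g['frame'],.028,y))
    print('scene',y,prof(lambda P:cpix(P,e),e['frame'],.028,y))
E
python3 look.py d4.pkl
```

```text
[0.55637582 0.07975489 0.0541688 ] [-0.63982369  0.70468993  0.18912233] 21.6
wrist -15 WWWWWWWWWWWWWWWWWWgKKKKKKKKKKKKKKKKKKKKKKKKKKKKKKKKKKKKKKKKKKKKKKKKKKKKKKKKKKKKKKKKKKKgggggggggggggggggggKgggWWWWWWWggWWWWWW
side  -15 WWWWWWWWWWWWWWWWWWWWWgKKKKKKKKKKKKKKKKKKKKKKKKKKKKKKKKKKKKKKKKKKKKKKKKKKKKKKKKKKKKKKKgggggggggggggggggggggWWWWWWWWWWWWWWWWWW
scene -15 KKKKKKKKKKKKKKKKKKKKKKKKKKKKKKKKKKKKKKKKKKKKKKKKKKKKKKKKKKKKKKKKKKKKKKKKKKKKKKKKKKKggggggggggggggggggggggggggggggggggggWWWWW
wrist 0 WWWWWWWWWWWWWWWWWWgKKKKKKKKKKKKKKKKKKKKKKKKKKKKKKKKKKKKKKKKKKKKKKKKKKKKKKKKKKKKKKKKKKKggggggggggggggggggggggggggggggggWWWWWW
side  0 WWWWWWWWWWWWWWWWWWWWWWKKKKKKKKKKKKKKKKKKKKKKKKKKKKKKKKKKKKKKKKKKKKKKKKKKKKKKKKKKKKKKKgggggggggggggggggggggggggWWWWWWWWgWWWWW
scene 0 KKKKKKKKKKKKKKKKKKKKKKKKKKKKKKKKKKKKKKKKKKKKKKKKKKKKKKKKKKKKKKKKKKKKKKKKKKKKKKKKKgggggggggggggggggggggggggggggggggggggggggWW
wrist 15 WWWWWWWWWWWWWWWWWWWKKKKKKKKKKKKKKKKKKKKKKKKKKKKKKKKKKKKKKKKKKKKKKKKKKKKKKKKKKKKKKKKKKKgggggggggggggggggggggggWWWWWWWWgWWWWWW
side  15 WWWWWWWWWWWWWWWWWWWWgBKKKKKKKKKKKKKKKKKKKKKKKKKKKKKKKKKKKKKKKKKKKKKKKKKKKKKKKKKKKKKKKKKgggggggggggggggggggggggggggggggggWWWW
scene 15 KKKKKKKKKKKKKKKKKKKKKKKKKKKKKKKKKKKKKKKKKKKKKKKKKKKKKKKKKKKKKKKKKKKKKKKKKKKKKKKKKKggggggggggggggggggggggggggggggggggggWWWWWW
```

```bash
cat > tilt.py <<'E'
import pickle,sys;from h import *
s,f,g,e=pickle.load(open(sys.argv[1],'rb'))
c,q=np.cos(.43),np.sin(.43)
T=f['T_tool_cam'];R=Ro.from_quat(s['tcp_rot']).as_matrix();C=np.array(s['tool_pos'])+R@T[:3,3];H=C[2]*1e3
Y=np.arange(-32,32,.2)
for x in range(-40,30,5):
    P=np.stack([.5646+(x*c-Y*q)/1e3,.0828+(x*q+Y*c)/1e3,np.full(Y.shape,.028)],-1)
    m=wpix(P,f,s).astype(np.float32)
    v=cv2.remap(f['frame'],m[:,0],m[:,1],cv2.INTER_LINEAR).reshape(-1,3).astype(int)
    b=v[:,2]; i0=len(Y)//2
    # block is neutral (low blue-red); base is strongly blue
    d=(v[:,2]-v[:,0])>25
    w=v[:,0]-v[:,2]>40
    o=d|w
    l=i0
    while l>0 and not o[l]:l-=1
    r=i0
    while r<len(Y)-1 and not o[r]:r+=1
    wd=Y[r]-Y[l]-.2
    print(x,Y[l].round(1),Y[r].round(1),'width',wd.round(1),'ztop',(H-44*(H-28)/wd).round(1),v[i0],v[l-3],v[r+3])
E
python3 tilt.py d4.pkl; python3 tilt.py d3.pkl | head -12
```

```text
-40 -22.6 22.6 width 45.0 ztop 32.2 [51 51 44] [177 133  78] [181 138  78]
-35 -22.6 22.4 width 44.8 ztop 31.4 [56 54 46] [ 37  66 121] [ 23  59 120]
-30 -22.8 22.6 width 45.2 ztop 33.1 [57 56 46] [17 41 77] [ 17  50 108]
-25 -22.8 22.2 width 44.8 ztop 31.4 [57 56 48] [14 35 73] [ 28  62 126]
-20 -22.8 22.2 width 44.8 ztop 31.4 [55 54 46] [16 39 80] [ 25  64 135]
-15 -22.8 22.0 width 44.6 ztop 30.6 [56 55 45] [15 39 84] [ 25  60 126]
-10 -22.6 22.0 width 44.4 ztop 29.7 [55 54 46] [15 38 80] [ 25  65 134]
-5 -22.6 21.8 width 44.2 ztop 28.9 [57 53 47] [18 39 80] [ 23  55 118]
0 -22.6 21.8 width 44.2 ztop 28.9 [54 53 47] [15 39 80] [ 26  64 135]
5 -22.4 21.8 width 44.0 ztop 28.0 [57 55 50] [19 39 78] [ 23  64 140]
10 -22.4 21.8 width 44.0 ztop 28.0 [55 53 45] [13 36 75] [ 21  59 126]
15 -22.4 21.6 width 43.8 ztop 27.1 [55 54 47] [20 37 80] [ 20  60 122]
20 -22.2 21.6 width 43.6 ztop 26.2 [54 55 46] [11 35 74] [ 21  59 124]
25 -22.2 21.4 width 43.4 ztop 25.4 [55 55 45] [23 40 77] [ 19  53 112]Traceback (most recent call last):
  File "tilt.py", line 20, in <module>
    print(x,Y[l].round(1),Y[r].round(1),'width',wd.round(1),'ztop',(H-44*(H-28)/wd).round(1),v[i0],v[l-3],v[r+3])
                                                                                                          ~^^^^^
IndexError: index 322 is out of bounds for axis 0 with size 320
```

The top slopes from about 33 mm at the near end to about 25 mm at the far end, i.e. 0.125 rad. So the block is leaning as asked, with its far end down under the lip. Next I'll shut the fingers, go behind the raised end, and descend.

Request:
carry_out([
  [-10,-5,0,0],
  [-12,-6,0,0],
  [-12,-6,0,0],
  [-11.3,-4.9,0,0],
  [0,0,0,0],
  [0,0,0,0],
  [0,0,0,0],
  [0,0,0,0],
], jaw=255)

```text
time: 22.75
tool_pos: [0.511, 0.0579, 0.0525]
tcp_rot: [0.977, 0.214, -0.0, -0.0]
force: [0.1, -0.3, 0.2]
gripper_width: -0.0
grip_force: 0.0
```

Request:
carry_out([
  [0,0,-12,0],
  [0,0,-14,0],
  [0,0,-14,0],
  [0,0,-10,0],
  [0,0,-5,0],
  [0,0,-2,0],
  [0,0,0,0],
  [0,0,0,0],
])

```text
time: 23.75
tool_pos: [0.5111, 0.0578, -0.004]
tcp_rot: [0.977, 0.214, 0.0, 0.0]
force: [-0.2, -0.0, -0.3]
gripper_width: 0.0001
grip_force: 0.0
```

Request:
carry_out([
  [1.8,0.8,0,0],
  [1.8,0.8,0,0],
  [1.8,0.8,0,0],
  [1.4,0.6,0,0],
  [0.9,0.4,0,0],
  [0.9,0.4,0,0],
  [0.9,0.4,0,0],
  [0.9,0.4,0,0],
])

```text
time: 24.75
tool_pos: [0.5211, 0.0624, -0.0046]
tcp_rot: [0.977, 0.214, -0.0, 0.0]
force: [-0.8, -0.7, -0.5]
gripper_width: -0.0
grip_force: 0.6
```

Request:
carry_out([
  [0.5,0.2,0,0],
  [0.5,0.2,0,0],
  [0.4,0.2,0,0],
  [0.5,0.2,0,0],
  [0.4,0.2,0,0],
  [0.5,0.2,0,0],
  [0,0,0,0],
  [0,0,0,0],
])

```text
time: 25.75
tool_pos: [0.5241, 0.0636, -0.0044]
tcp_rot: [0.977, 0.214, 0.0, -0.0]
force: [0.6, 0.6, -0.9]
gripper_width: -0.0
grip_force: 0.1
```

Request:
carry_out([
  [0.5,0.2,0,0],
  [0.5,0.2,0,0],
  [0.4,0.2,0,0],
  [0.5,0.2,0,0],
  [0.4,0.2,0,0],
  [0.5,0.2,0,0],
  [0,0,0,0],
  [0,0,0,0],
])

```text
time: 26.75
tool_pos: [0.5257, 0.0644, -0.0045]
tcp_rot: [0.977, 0.214, -0.001, 0.0]
force: [-8.4, -3.2, 5.7]
gripper_width: 0.0002
grip_force: 4.3
```

```bash
python3 look.py d5.pkl | grep -v -e 15; python3 tilt.py d5.pkl | cut -c1-60
```

```text
[ 0.52572951  0.06435763 -0.00447232] [-8.37884841 -3.16592365  5.68655708] 26.75
wrist 0 KKKKKKKKKKKKKKKKKKKKKKKKKKKKKKKKKKKKKKKKKKKKKKKKKKKKKKKKKKKKKKKKKKKKKKKKKKKKKKKKKKKKKKKKgggggggggggggggggggggggggggWWWWWWWWW
side  0 WWWWWWggKKKKKKKKKKKKKKKKgggggKKKKKKKKKKKKKKKKKKKKKKKKKKKKKKKKKKKKKKKKKKKKKKKKKKKKKKKKgggggggggggggggggggggggggWWWWWWWWgWWWWW
scene 0 ggggKKKKKKKKKKKKKKggggggggggggggggggggggggggggKKKKKKKKKKKKKKKKKKKKKKKKKKKKKKKKKKKKKKKKKKKKKKKKKKKKKKKKKggggggggggggggggggggg
-40 -15.8 12.6 width 28.2 ztop -46.1 [11 10 10] [227 178  98
-35 -8.6 5.6 width 14.0 ztop -255.5 [13 12 11] [18 34 62] [2
-30 -22.0 21.6 width 43.4 ztop 26.2 [55 55 47] [15 41 86] [ 
-25 -22.0 21.4 width 43.2 ztop 25.6 [58 57 51] [13 40 86] [ 
-20 -22.0 21.4 width 43.2 ztop 25.6 [57 54 47] [14 38 82] [ 
-15 -22.0 21.4 width 43.2 ztop 25.6 [62 59 54] [16 38 81] [ 
-10 -22.0 21.4 width 43.2 ztop 25.6 [57 56 49] [18 41 86] [ 
-5 -22.0 21.4 width 43.2 ztop 25.6 [56 56 49] [14 36 81] [ 2
0 -22.0 21.4 width 43.2 ztop 25.6 [57 56 48] [15 39 83] [ 29
5 -22.0 21.4 width 43.2 ztop 25.6 [54 54 44] [16 42 88] [ 24
10 -22.0 21.4 width 43.2 ztop 25.6 [57 58 51] [16 40 83] [ 2
15 -22.0 21.4 width 43.2 ztop 25.6 [55 55 48] [11 38 85] [ 2
20 -22.0 21.6 width 43.4 ztop 26.2 [56 55 47] [14 38 87] [ 3
25 -22.0 21.6 width 43.4 ztop 26.2 [56 54 47] [12 38 85] [ 3
```

The top is now level along its whole length and the block is against the far wall (9 N). I'll back off, rise, move over the near end and press.

Request:
carry_out([
  [-2.7,-1.3,0,0],
  [0,0,9,0],
  [0,0,12,0],
  [0,0,4,0],
  [9,4.1,0,0],
  [10,4.6,0,0],
  [4,1.8,0,0],
  [0,0,0,0],
])

```text
time: 27.9
tool_pos: [0.5472, 0.0742, 0.0201]
tcp_rot: [0.977, 0.214, -0.0, -0.0]
force: [-0.5, -0.6, -0.2]
gripper_width: -0.0003
grip_force: 0.0
```

Request:
carry_out([
  [0,0,-5,0],
  [0,0,-4,0],
  [0,0,-2,0],
  [0,0,-1,0],
  [0,0,-0.5,0],
  [0,0,-0.5,0],
  [0,0,0,0],
  [0,0,0,0],
])

```text
time: 28.9
tool_pos: [0.5471, 0.074, 0.0076]
tcp_rot: [0.977, 0.214, 0.0, -0.0]
force: [-1.5, 0.5, -0.9]
gripper_width: 0.0002
grip_force: 0.0
```

Request:
carry_out([
  [0,0,-0.5,0],
  [0,0,-0.5,0],
  [0,0,-0.5,0],
  [0,0,-0.5,0],
  [0,0,-0.5,0],
  [0,0,-0.5,0],
  [0,0,0,0],
  [0,0,0,0],
])

```text
time: 29.9
tool_pos: [0.5472, 0.074, 0.0063]
tcp_rot: [0.977, 0.214, 0.0, 0.0]
force: [-6.8, -1.1, 15.8]
gripper_width: 0.0001
grip_force: 7.5
```

Contact at a tip height of about 28 mm with 16 N, so the block is seated. I'll retreat and verify.

Request:
carry_out([
  [0,0,3,0],
  [0,0,8,0],
  [0,0,12,0],
  [0,0,15,0],
  [-3,-1,15,0],
  [-5,-2,10,0],
  [0,0,0,0],
  [0,0,0,0],
])

```text
time: 30.9
tool_pos: [0.5389, 0.0709, 0.0672]
tcp_rot: [0.977, 0.214, -0.0, -0.0]
force: [1.0, -0.2, -0.3]
gripper_width: 0.0001
grip_force: 0.0
```

```bash
python3 look.py d6.pkl | grep -v -e 15; python3 tilt.py d6.pkl | cut -c1-60
```

```text
wrist 0 KKKKKKKKKKKKKKKKWWWWgBBBBBBBBKKKKKKKKKKKKKKKKKKKKKKKKKKKKKKKKKKKKKKKKKKKKKKKKKKKKKKKKKKggggggggggggggggggggggggggggggWWWWWWW
side  0 WWWWWWWWWWWWWWWWWWWWgBBBBBBBBBKKKKKKKggKKKKKKKgggKKKKKKKKggKKKKKKKKKKKKgggKKKKKKKKKKggggggggggggggggggggggggggWWWWWWWWgWWWWW
scene 0 BKKKKKKKKKKKKKKKKKKKKKKKKKKKKKKKKKKKKKKKKKKKKKKKKKKKKKKKKKKKKKKKKKKKKKKKKKKKKKKKKKKKKKKKKggggggggggggggggggggggggggggggggggW
-40 -0.2 4.6 width 4.6 ztop -1720.4 [164 142 124] [162 141 1
-35 -0.0 -0.0 width -0.2 ztop 45140.0 [ 28  81 173] [ 28  83
-30 -21.8 21.6 width 43.2 ztop 24.2 [55 52 45] [22 42 80] [ 
-25 -22.0 21.4 width 43.2 ztop 24.2 [57 57 48] [19 40 77] [ 
-20 -22.0 21.4 width 43.2 ztop 24.2 [57 57 48] [19 41 79] [ 
-15 -22.0 21.4 width 43.2 ztop 24.2 [57 56 48] [15 41 83] [ 
-10 -22.0 21.2 width 43.0 ztop 23.3 [58 57 48] [18 37 75] [ 
-5 -22.0 21.2 width 43.0 ztop 23.3 [55 55 47] [12 33 69] [ 2
0 -21.8 21.4 width 43.0 ztop 23.3 [55 54 46] [21 43 76] [ 21
5 -22.0 21.2 width 43.0 ztop 23.3 [56 54 48] [17 38 78] [ 22
10 -22.0 21.4 width 43.2 ztop 24.2 [56 55 47] [20 43 82] [ 2
15 -22.0 21.4 width 43.2 ztop 24.2 [55 54 45] [11 36 79] [ 2
20 -22.0 21.4 width 43.2 ztop 24.2 [54 53 46] [15 35 76] [ 2
25 -22.0 21.4 width 43.2 ztop 24.2 [55 55 48] [17 37 75] [ 2
```

Near end at x of about -31 mm, top flat and level, arm clear. Handing in.

```bash
python3 -c "
from workcell import *
print(sign_off())"
```

```text
the job is handed in; nothing more can be done
None
```

The block lies flat on the pocket floor under the steel lip: it was set in leaning, released, pushed home with about 9 N and pressed with about 16 N; I handed in at about 31 s with the arm clear, and I never moved near the loupe, dial, bottle or puffer.

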